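Clamp a re-glued pinning block in a ratchet clamp

TASK

The stepped wooden pinning block has just been re-glued: lay it flat and lengthwise on the bed of the ratchet clamp, between the sprung pad and the nearer tail stop, and let go of it. Then turn the clamp's knob clockwise, without pushing the jaw by hand, until you feel the block come up tight between pad and stop, and from there go on for two more clicks of the pawl and no further. Let go, leaving the pawl holding the clamp and the block gripped square in it, and do not disturb the other things.

Things in the scene. Friction and masses are not known exactly. Their poses are not given: they have to be found in the camera images.
- block_mid (a point): Loose wooden block with three steps, 28 (its x) by 90 (its y) mm, 40 to 85 g: the steps are 30 mm long each, 26 mm high at its -y end, 18 mm in the middle, 10 mm at its +y end. The point lies in the middle of length and width, 9 mm above the underside, half-way up the middle step. It may lie either way round in the clamp.
- block: The same block (origin in the middle of its underside, same axes).
- bed (a point): Fixed ratchet bar clamp: point on its flat aluminium bed (60 wide, 10 mm above the bench) where the block's middle belongs, within 3 mm. y runs along the bar towards the knob, x across, z up. To -y two dark steel tail stops (54 wide, 28 high) are pinned on the bar, one behind the other, one 4 mm thicker; either may be the nearer, whose face stands at y = -48 to -54 mm.
- pad: Bright steel sprung pad of the jaw, 44 wide, 8 thick, 24 mm high; origin at the centre of its face, which looks to the bed's -y, 13.5 mm above the bed. At the start it stands at bed y = +47.5 to +50 mm, so that 96 to 104 mm are open between pad and stop. It yields up to 11 mm back into the jaw on springs (1.2 N/mm, preloaded to 10 N).
- knob_grip (a point): Black grip bar of the knob: 14 thick, 54 long (along this frame's x, which turns with the knob), its top 77 mm and its foot 42 mm above the bench. The point lies on the vertical turning axis, 64 mm above the bench and 128 mm to +y of the bed point. Under the bar: a hub (38 across) and the sawtooth wheel (72 across, top 28 mm above the bench).
- ratchet (a joint): Angle of knob and wheel, rad, growing clockwise seen from above. 12 teeth of 0.524 rad, 4 mm of jaw travel each: the pawl catches at 0, 0.524, 1.047 ... (within 0.05), no turning back; let go after turning, the wheel falls back to the last. Starts at 0 to 0.3. The block comes tight about midway between two clicks; this adds 0.07 to 0.1 N m, best felt just after a click, where the pawl presses least.

How it is judged:
By the outcome, as a careful person would: the job done as asked, in the order asked, and still so for the second after the job is handed in, with the robot touching nothing.
It also fails if it takes over 72 s, if anything falls off the work surface, if the arm or the gripper's body presses on something with over 40 N, if the wrist force passes 120 N, or if a joint passes its speed limit or range.

ROBOT

A 7-joint arm with a two-finger parallel gripper is mounted at the origin on a cart in front of the work surface, level with it; the furniture and walls round the work are solid. World frame = base frame: x ahead of the robot, y to its left, z up, the work surface at z = 0. Lengths are in mm, angles in rad, forces in N, time in s.
With the tool pointing down it reaches from about 350 to 775 mm from the base axis. Payload 3.1 kg.
Tool frame: the origin (TCP) lies between the finger pads; the fingertips stand 11 mm ahead of it and the grasp point (between the pads) lies 8 mm behind it; z points along the fingers, y is the line along which they close (so a half turn about z gives the same grasp; the last joint's range is limited). The gripper opens to 85 mm and grips with 20 to 120 N. Pads are 22 mm wide; open, the fingers measure 114 mm over their backs; the gripper's body (76 mm by 85 mm) begins 54 mm behind the grasp point. The pads swing forward as they close: fully open they stand 13 mm farther back than shut.
Start: joints at [1.074, 0.311, 0.014, 1.512, -0.004, 1.319, -0.027], TCP at [241.639, -494.093, 242.304] pointing down, gripper open.
Joint ranges: [-2.7, 2.7], [-0.3, 1.91], [-1.27, 1.3], [0.12, 2.57], [-1.44, 4.58], [0.2, 2.03], [-3.05, 3.05]. Speed limits (rad/s): [2.79, 2.79, 3.14, 3.14, 3.14, 3.14, 3.14].

INTERFACE

Orientations are given as a rotation vector (axis times angle).
In Python, from plant import ctrl gives the robot as it stands.
- The arm moves only by the shell command python3 -m handwheel 'ROWS'. ROWS is JSON, one flat list of numbers, 7 for each row, row after row: the turn, a rotation vector about the world's x, y, z as a fraction of full scale, then the shift along the world's x, y, z as a fraction of full scale, then the opening, from 0 (shut) to 1 (fully open). A call has exactly 8 rows; each row shifts and turns the commanded pose from where the row before left it; what a row does not reach is not made up. Full scale, the value 1, is 0.3 m for a shift and pi/2 rad for a turn. A row lasts 1/12 s, in which the tool goes at most 41.7 mm and 7.16 degrees, less where a joint would pass 70% of its speed; a pose out of reach is approached as far as the arm can. A call with a number of a shift or a turn outside -1 to 1 is refused whole. A call with a gripper value outside its range is refused whole. The fingers move at their own pace and stop on an object; the grip force is fixed at half the most. Time passes only in rows, so rows that do not move let the fingers close, or fill a call up. It gives the time, the measured TCP pose, the force, the opening and the grip force at its end, in the units of the state.
- ctrl.state(): the state, without advancing time (a new reading comes with each control period).
- ctrl.camera(name): name is "scene" or "top"; returns a dict with "image" (480x640x3 uint8, blue, green, red), "K" (3x3 intrinsics, pixels), "rvec" (rotation vector, rad) and "tvec" (3), from world to camera coordinates, as OpenCV has them. Camera axes: x right, y down, z forward; pixel columns grow to the right and rows downward; lengths in mm; the calibration is good to about 2 mm. A picture is of the moment at which its call begins. There is no depth.
- ctrl.close_job(): hands the job in; it is judged then, once.
The state is a dict: "clock": time; "joint_positions": joint angles; "joint_vel": joint speeds; "effort": joint torques, N m; "eef_pos": TCP position; "orientation": TCP orientation; "wrist_force": force on the tool from outside, world axes, zero at the start; "wrist_torque": the same for the moment, N m; "gripper_width": finger opening in mm; "gripper_force": force on a finger pad.
Only numpy, scipy, OpenCV 4.12 (cv2) and the standard library are available. Lean on these libraries where they do the work, as an engineer would, in place of code of your own. Each camera call takes 0.05 s, during which the arm holds its last target. There are 200 camera calls.

## Working session

There is one attempt and no reset: what is moved stays moved. The work goes in short steps, Python scripts to look and compute and a shell command to move; the robot and the scene stay as the last step left them, time stands still between calls to the robot, and variables do not carry over. Pictures are saved under pics/ and viewed, at most 10 in all, crops included, and the job is handed in when it is done.

```bash
mkdir -p pics; cat > h.py <<'E'
import numpy as np,cv2
from plant import ctrl
def cam(n):
    c=ctrl.camera(n); R=cv2.Rodrigues(np.array(c["rvec"],float))[0]
    return c["image"],np.array(c["K"],float),R,np.array(c["tvec"],float).ravel()
def ray(c,uv,z):
    _,K,R,t=c; o=-R.T@t; d=R.T@np.linalg.inv(K)@np.array([uv[0],uv[1],1.]); return o+d*(z-o[2])/d[2]
def proj(c,p):
    _,K,R,t=c; q=K@(R@np.array(p,float)+t); return q[:2]/q[2]
E
ls; python3 - <<'E'
from h import *
for n in("top","scene"):
    c=cam(n); cv2.imwrite(f"pics/{n}0.png",c[0]); print(n,-c[2].T@c[3],c[1][0,0])
s=ctrl.state(); print({k:np.round(v,3) for k,v in s.items()})
E
```

```text
h.py
pics
top [ 404.95761365 -109.0859681   901.99437646] 457.07963705609734
scene [ 26.23855488 297.77175609 673.02995553] 494.97657220760715
{'clock': np.float64(0.1), 'joint_positions': array([ 1.074,  0.312,  0.014,  1.513, -0.004,  1.319, -0.027]), 'joint_vel': array([-0.001, -0.   ,  0.   , -0.004,  0.001, -0.002,  0.002]), 'effort': array([ 0.0000e+00, -3.8086e+01,  1.4600e-01, -2.3124e+01,  1.2000e-02,
        8.0000e-03, -0.0000e+00]), 'eef_pos': array([ 241.358, -493.512,  241.32 ]), 'orientation': array([-3.059e+00, -7.080e-01,  1.000e-03]), 'wrist_force': array([-0.3  ,  0.06 ,  0.702]), 'wrist_torque': array([0.004, 0.012, 0.008]), 'gripper_force': np.float64(0.0), 'gripper_width': np.float64(85.447)}
```

View pics/top0.png

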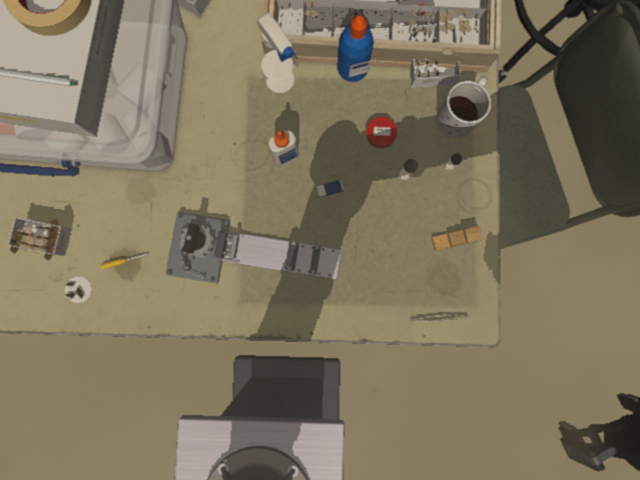

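View pics/scene0.png

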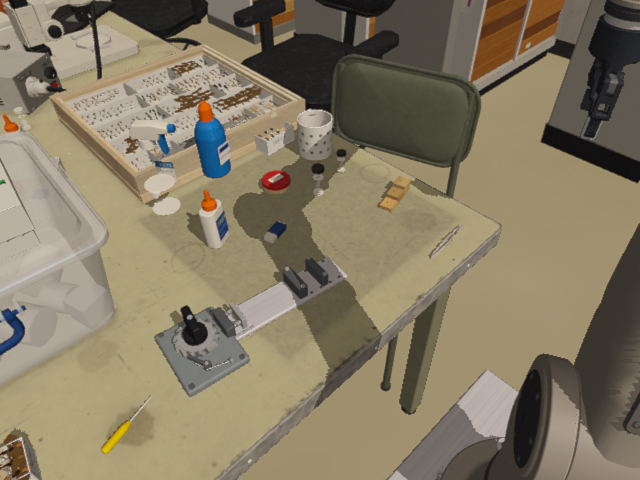

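The top view shows the clamp running from the knob (193,237) to the tail stops (320,260). The block is at (457,239), and the arm is out of the way. I'll zoom in on both.

```bash
python3 - <<'E'
import cv2,numpy as np
t=cv2.imread("pics/top0.png");s=cv2.imread("pics/scene0.png")
def z(i,x,y,w,h,W,H): return cv2.resize(i[y:y+h,x:x+w],(W,H),interpolation=cv2.INTER_CUBIC)
a=z(t,160,200,200,90,800,360-0)
m=np.zeros((600,800,3),np.uint8); m[:360]=a
m[360:,:300]=z(t,420,215,75,60,300,240)
m[360:,300:]=z(s,150,252,205,140,500,240) 
cv2.imwrite("pics/m0.png",m)
E
```

```text
(no output)
```

View pics/m0.png

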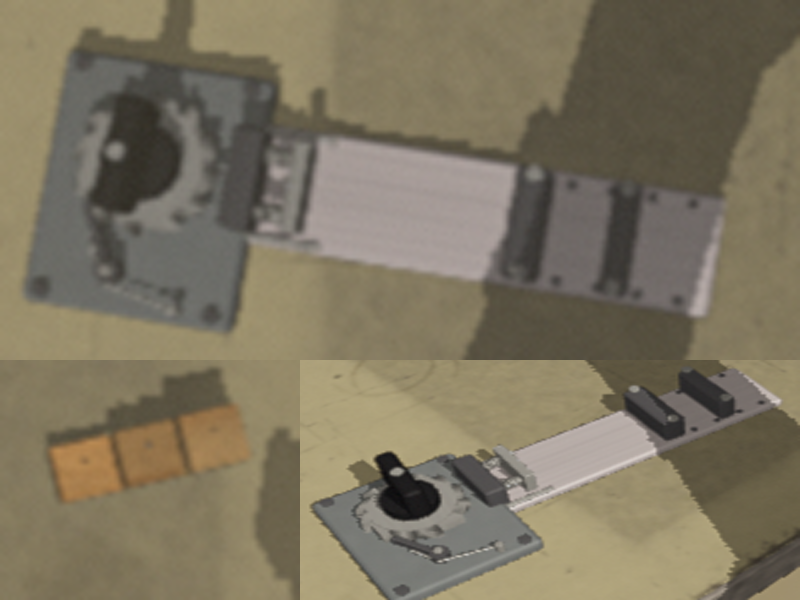

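```bash
python3 - <<'E'
from h import *
t=cam("top");s=cam("scene")
m=np.zeros((600,800,3),np.uint8)
m[:300,:400]=cv2.resize(t[0][220:265,425:485],(400,300),interpolation=cv2.INTER_CUBIC)
m[:300,400:]=cv2.resize(s[0][170:215,370:430],(400,300),interpolation=cv2.INTER_CUBIC)
m[300:,:500]=cv2.resize(s[0][250:325,270:360+35],(500,300),interpolation=cv2.INTER_CUBIC)
m[300:,500:]=cv2.resize(t[0][225:285,215:275],(300,300),interpolation=cv2.INTER_CUBIC)
cv2.imwrite("pics/m1.png",m)
for n,c,(x0,y0,x1,y1) in(("top",t,(420,215,495,265)),("scene",s,(365,165,425,220))):
    hsv=cv2.cvtColor(c[0],cv2.COLOR_BGR2HSV); k=cv2.inRange(hsv,(5,110,90),(20,255,255))
    q=np.zeros_like(k); q[y0:y1,x0:x1]=k[y0:y1,x0:x1]
    cs=max(cv2.findContours(q,0,1)[0],key=cv2.contourArea)
    r=cv2.minAreaRect(cs); print(n,cv2.contourArea(cs),r,cv2.boxPoints(r).round(1).tolist()); print(cv2.approxPolyDP(cs,2,True)[:,0].tolist())
    if n=="top":
        for p in cv2.boxPoints(r): print([ray(c,p,z)[:2].round(1).tolist() for z in(0,10,26)])
for uv in((195,235),(237,248),(326,256)): print(ray(t,uv,10).round(0))
E
```

```text
top 628.5 ((456.53570556640625, 237.87313842773438), (14.4937744140625, 48.269901275634766), 76.67547607421875) [[431.3999938964844, 236.39999389648438], [478.3999938964844, 225.3000030517578], [481.70001220703125, 239.39999389648438], [434.70001220703125, 250.5]]
[[478, 226], [433, 236], [435, 249], [481, 239]]
[[514.7, -325.4], [513.5, -323.0], [511.5, -319.2]]
[[539.6, -418.7], [538.2, -415.3], [535.8, -409.8]]
[[511.6, -425.3], [510.4, -421.8], [508.5, -416.2]]
[[486.8, -332.2], [485.9, -329.7], [484.4, -325.8]]
scene 524.0 ((395.2911682128906, 193.68528747558594), (16.41305160522461, 39.498695373535156), 32.47119140625) [[377.79998779296875, 205.89999389648438], [399.0, 172.60000610351562], [412.79998779296875, 181.39999389648438], [391.6000061035156, 214.8000030517578]]
[[410, 180], [399, 176], [379, 204], [380, 207], [391, 211], [408, 189]]
[503. 141.  10.]
[480.  58.  10.]
[ 469. -117.   10.]
```

View pics/m1.png

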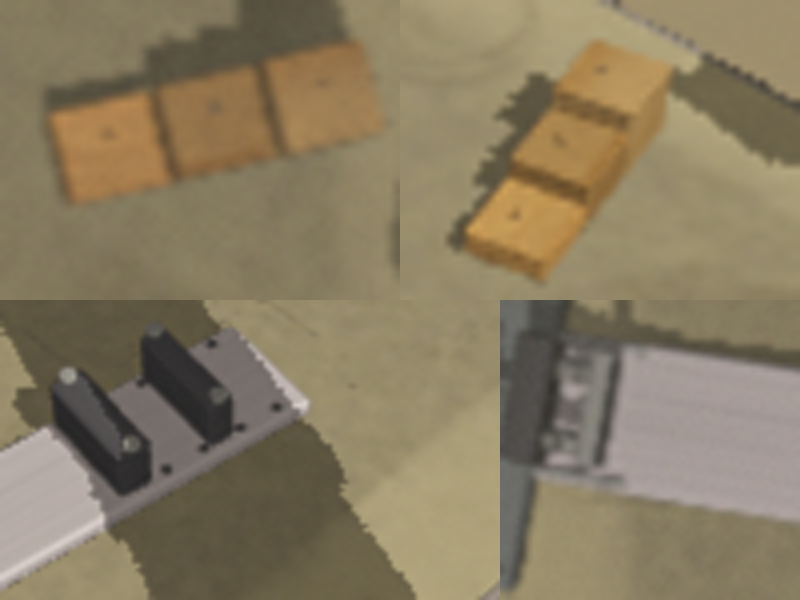

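The block's tall step is at its -y (right) end and its low step at the +y (left) end. The stops are pinned and upright. Next I'll fit the bar edges and measure the hole, stop and pad positions.

```bash
python3 - <<'E'
from h import *
t=cam("top");s=cam("scene")
hsv=cv2.cvtColor(t[0],cv2.COLOR_BGR2HSV)
k=cv2.inRange(hsv,(0,0,50),(180,60,255))
up=[];lo=[]
g=cv2.cvtColor(t[0],cv2.COLOR_BGR2LAB).astype(float)[...,2]  # b: yellow
for x in range(242,336,3):
    col=g[225:292,x]; 
    d=np.gradient(cv2.GaussianBlur(col.reshape(-1,1),(1,5),1).ravel())
    ym=int(248+ (x-262)*.16)-225   # middle of bar
    a=np.argmin(d[:ym-6]); b=ym+6+np.argmax(d[ym+6:])
    f=lambda i:i+(0 if not 0<i<len(d)-1 else .5*(d[i-1]-d[i+1])/(d[i-1]-2*d[i]+d[i+1]))
    up.append((x,225+f(a)));lo.append((x,225+f(b)))
def rob(P,z):
    W=np.array([ray(t,p,z)[:2] for p in P]); 
    for _ in range(4):
        q=np.polyfit(W[:,1],W[:,0],1); r=W[:,0]-np.polyval(q,W[:,1]); W=W[abs(r)<max(1,1.5*np.std(r))]
    return q,len(W),np.std(r)
for P in(up,lo): q,n,sd=rob(P,10); print(q,n,sd, "x at y=0",q[1],"x at y=-120",q[1]-120*q[0])
# holes of block
f=lambda a,b,x,y:((a+.5)/6.667-.5+x,(b+.5)/6.667-.5+y)
for T,S,z in(((108,133),(516-400,214),10),((213,107),(560-400,140),18),((322,84),(602-400,70),26)):
    pt=f(*T,425,220);ps=f(*S,370,170); print(ray(t,pt,z).round(1),ray(s,ps,z).round(1))
m=np.zeros((600,800,3),np.uint8)
m[:,:400]=cv2.resize(t[0][205:265,175:215],(400,600),interpolation=cv2.INTER_CUBIC)
m[:,400:]=cv2.resize(s[0][290:380,165:225],(400,600),interpolation=cv2.INTER_CUBIC)
m=cv2.convertScaleAbs(m,alpha=1.8,beta=10)
cv2.imwrite("pics/m2.png",m)
E
```

```text
[1.46656847e-01 5.04768688e+02] 25 0.4551774086587921 x at y=0 504.7686881823671 x at y=-120 487.16986649258604
[1.31454839e-01 4.42507736e+02] 32 0.2878185400045655 x at y=0 442.50773580917826 x at y=-120 426.7331551161623
[ 507.8 -341.5   10. ] [ 506.8 -341.5   10. ]
[ 515.4 -370.    18. ] [ 515.  -371.1   18. ]
[ 522.  -399.2   26. ] [ 522.7 -399.7   26. ]
```

View pics/m2.png

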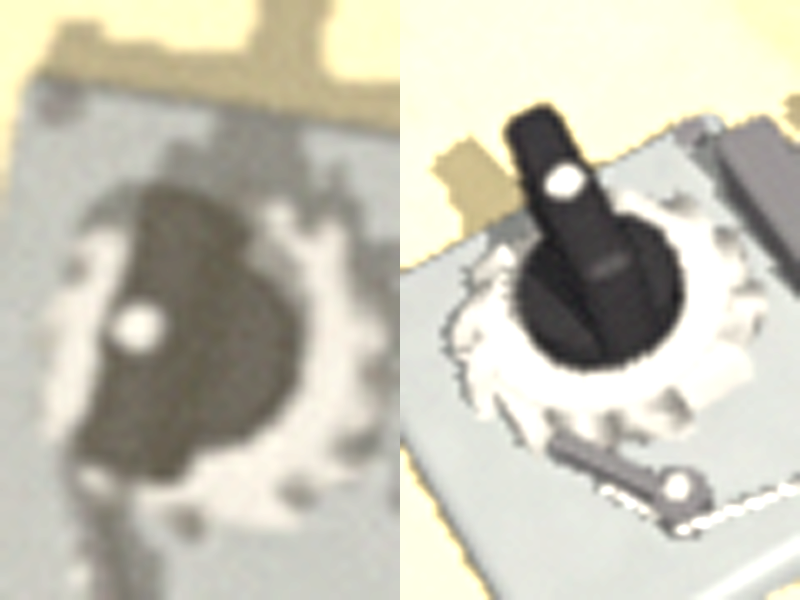

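Both views agree on the block's holes to about 1 mm, with 60 mm spacing as expected. The white dot on top of the knob bar is at (188.4,237.2) in the top view and (189.3,316.7) in the scene view. Next step is the knob axis and the stop and pad positions.

```bash
python3 - <<'E'
from h import *
t=cam("top");s=cam("scene")
a=ray(t,(188.35,237.15),77);b=ray(s,(189.3,316.7),77);print("dot",a,b)
k=(a+b)/2; u=np.array([.1378,.9905]); v=np.array([.9905,-.1378])
print("centerline x at knob",474.1+.139*k[1])
bp=k[:2]-128*u; print("bed",bp,"centerline x there",474.1+.139*bp[1])
f=lambda p,sc,x,y:((p[0]+.5)/sc-.5+x,(p[1]+.5)/sc-.5+y)
def bed(w): d=w[:2]-bp; return np.round([d@v,d@u],1)
# bar's end corners
for p in((722,198),(705,316)): print("end",bed(ray(t,f(p,4,160,200),10)))
for p in((518,168),(500,275)): print("stop top-left edge z38",bed(ray(t,f(p,4,160,200),38)))
for p in((314,142),(300,238)): print("pad",[bed(ray(t,f(p,4,160,200),z)).tolist() for z in(10,35)])
# stop face scene: m1 lower left scale 4, off (270,250)
for p in((52,376-300),(118,455-300)): print("stop scene top z38",bed(ray(s,f(p,4,270,250),38)))
for p in((56,425-300),(122,492-300)): print("stop scene foot z10",bed(ray(s,f(p,4,270,250),10)))
for p in((135,190),(80,460)): print("bar L edge z77",bed(ray(t,f(p,10,175,205),77)))
E
```

```text
dot [491.32680433 134.20861209  77.        ] [490.30728132 135.04501549  77.        ]
centerline x at knob 492.8131271166036
bed [473.17864283   7.84281379] centerline x there 475.1901511166036
end [  31.  -149.5]
end [ -27.3 -150.7]
stop top-left edge z38 [ 26.4 -50.8]
stop top-left edge z38 [-25.1 -51.2]
pad [[24.9, 52.6], [22.8, 47.6]]
pad [[-22.6, 50.7], [-23.4, 45.8]]
stop scene top z38 [ 29.6 -53.4]
stop scene top z38 [-24.3 -51.4]
stop scene foot z10 [ 26.5 -51.3]
stop scene foot z10 [-22.2 -53.5]
bar L edge z77 [ 24.9 133. ]
bar L edge z77 [-25.2 133.3]
```

```bash
R='0,0,0.05425,0.0565,0.0247,-0.0314,1'; python3 -m handwheel '[0,0,0.05425,0.0565,0.0247,-0.0314,1, 0,0,0.05425,0.0565,0.0247,-0.0314,1, 0,0,0.05425,0.0565,0.0247,-0.0314,1, 0,0,0.05425,0.0565,0.0247,-0.0314,1, 0,0,0.05425,0.0565,0.0247,-0.0314,1, 0,0,0.05425,0.0565,0.0247,-0.0314,1, 0,0,0.05425,0.0565,0.0247,-0.0314,1, 0,0,0.05425,0.0565,0.0247,-0.0314,1]'
python3 -m handwheel '[0,0,0.05425,0.0565,0.0247,-0.0314,1, 0,0,0.05425,0.0565,0.0247,-0.0314,1, 0,0,0.05425,0.0565,0.0247,-0.0314,1, 0,0,0.05425,0.0565,0.0247,-0.0314,1, 0,0,0.05425,0.0565,0.0247,-0.0314,1, 0,0,0.05425,0.0565,0.0247,-0.0314,1, 0,0,0.05425,0.0565,0.0247,-0.0314,1, 0,0,0.05425,0.0565,0.0247,-0.0314,1]'
cat >> h.py <<'E'
def rep():
    from scipy.spatial.transform import Rotation as Ro
    s=ctrl.state(); M=Ro.from_rotvec(s["orientation"]).as_matrix()
    print("t",round(float(s["clock"]),2),"p",np.round(s["eef_pos"],1),"yawY",round(float(np.degrees(np.arctan2(M[1,1],M[0,1]))),2),"tilt",np.round(M[:2,2],4),
     "J",np.round(s["joint_positions"],2),"F",np.round(s["wrist_force"],2),"T",np.round(s["wrist_torque"],3),"w",round(float(s["gripper_width"]),1),round(float(s["gripper_force"]),1))
E
python3 -c "from h import *; rep()"
```

```text
clock: 1.07
eef_pos: [378.0, -434.5, 166.5]
orientation: [2.644, 1.696, -0.0]
wrist_force: [-0.4, -0.9, -0.7]
gripper_width: 85.6
gripper_force: 0.0
clock: 1.73
eef_pos: [513.6, -375.3, 91.1]
orientation: [1.925, 2.482, -0.0]
wrist_force: [0.4, 0.6, -0.1]
gripper_width: 85.8
gripper_force: 0.0
t 1.73 p [ 513.6 -375.3   91.1] yawY 14.41 tilt [-0.     -0.0001] J [ 0.81  0.62 -0.32  1.45  0.21  1.1   0.7 ] F [ 0.39  0.55 -0.12] T [ 0.026  0.044 -0.032] w 85.8 0.0
```

```bash
python3 -m handwheel '[0,0,0,-0.003,0,-0.06,1, 0,0,0,0,0,-0.06,1, 0,0,0,0,0,-0.06,1, 0,0,0,0,0,-0.04,1, 0,0,0,0,0,-0.02,1, 0,0,0,0,0,-0.0167,1, 0,0,0,0,0,0,1, 0,0,0,0,0,0,0.3]'
python3 -m handwheel '[0,0,0,0,0,0,0, 0,0,0,0,0,0,0, 0,0,0,0,0,0,0, 0,0,0,0,0,0,0, 0,0,0,0,0,0,0, 0,0,0,0,0,0,0, 0,0,0,0,0,0,0, 0,0,0,0,0,0,0]'
python3 -c "from h import *; rep()"
```

```text
clock: 2.4
eef_pos: [512.4, -375.9, 15.3]
orientation: [1.93, 2.478, 0.0]
wrist_force: [-0.8, -0.0, -0.3]
gripper_width: 75.2
gripper_force: 0.0
clock: 3.07
eef_pos: [512.7, -375.9, 15.5]
orientation: [1.929, 2.477, 0.0]
wrist_force: [0.3, -0.1, 4.6]
gripper_width: 26.3
gripper_force: 61.7
t 3.07 p [ 512.7 -375.9   15.5] yawY 14.19 tilt [ 0.0016 -0.001 ] J [ 0.8   0.7  -0.3   1.51  0.24  0.96  0.68] F [ 0.34 -0.11  4.58] T [0.048 0.074 0.079] w 26.3 61.7
```

```bash
python3 -m handwheel '[0,0,0,0,0,0.03,0, 0,0,0,0,0,0.06,0, 0,0,0,0,0,0.07,0, 0,0,0,0,0,0.04,0, 0,0,-0.01535,-0.0082,0.079,0,0, 0,0,-0.01535,-0.0082,0.079,0,0, 0,0,-0.01535,-0.0082,0.079,0,0, 0,0,-0.01535,-0.0082,0.079,0,0]'
python3 -m handwheel '[0,0,-0.01535,-0.0082,0.079,0,0, 0,0,-0.01535,-0.0082,0.079,0,0, 0,0,-0.01535,-0.0082,0.079,0,0, 0,0,-0.01535,-0.0082,0.079,0,0, 0,0,-0.01535,-0.0082,0.079,0,0, 0,0,-0.01535,-0.0082,0.079,0,0, 0,0,-0.01535,-0.0082,0.079,0,0, 0,0,-0.01535,-0.0082,0.079,0,0]'
python3 -m handwheel '[0,0,-0.01535,-0.0082,0.079,0,0, 0,0,-0.01535,-0.0082,0.079,0,0, 0,0,-0.01535,-0.0082,0.079,0,0, 0,0,-0.01535,-0.0082,0.079,0,0, 0,0,0,0,0,0,0, 0,0,0,0,0,0,0, 0,0,0,0,0,0,0, 0,0,0,0,0,0,0]'
python3 - <<'E'
from h import *
rep()
t=cam("top");s=cam("scene")
m=np.zeros((600,800,3),np.uint8)
m[:300]=cv2.resize(t[0][210:285,180:380],(800,300),interpolation=cv2.INTER_CUBIC)
m[300:,:600]=cv2.resize(s[0][200:320,150:390],(600,300),interpolation=cv2.INTER_CUBIC)
cv2.imwrite("pics/m3.png",m)
E
```

```text
clock: 3.73
eef_pos: [501.4, -279.6, 74.4]
orientation: [-2.049, -2.38, 0.0]
wrist_force: [0.0, -0.2, -0.6]
gripper_width: 26.6
gripper_force: 61.2
clock: 4.4
eef_pos: [481.7, -90.0, 74.5]
orientation: [-2.268, -2.173, 0.001]
wrist_force: [0.2, 0.4, -0.1]
gripper_width: 26.3
gripper_force: 61.2
clock: 5.07
eef_pos: [472.6, 2.1, 74.5]
orientation: [2.371, 2.06, -0.001]
wrist_force: [-0.0, -0.2, 0.1]
gripper_width: 26.3
gripper_force: 61.1
t 5.07 p [472.6   2.1  74.5] yawY -8.04 tilt [-0.0003 -0.0009] J [ 0.25  0.35 -0.36  1.93  0.16  0.88 -0.33] F [-0.01 -0.17  0.15] T [-0.029 -0.014 -0.009] w 26.3 61.1
```

View pics/m3.png

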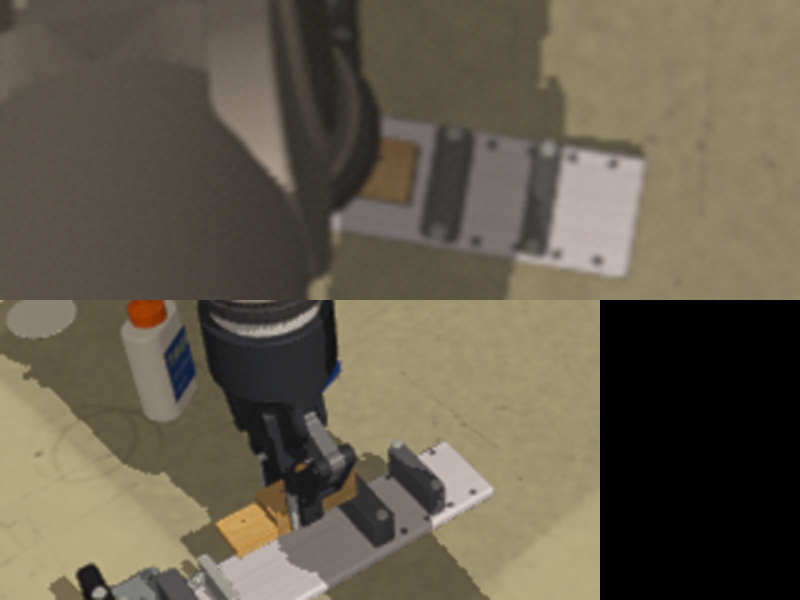

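The block is held level over the bed. Its tall end is at (283,252.6) in the top view and the low-step hole is at (247,288) in the scene view. I'll check its offset from those before lowering.

```bash
python3 - <<'E'
from h import *
t=cam("top");s=cam("scene")
bp=np.array([474.2,7.9]);u=np.array([.1378,.9905]); v=np.array([.9905,-.1378])
def bed(w): d=w[:2]-bp; return np.round([d@v,d@u],1)
print("tallend",bed(ray(t,(282.9,252.6),85)),"hole",bed(ray(s,(246.9,288.4),69)),"tcp",bed(np.array([472.6,2.1])))
E
```

```text
tallend [ -0.2 -47.5] hole [ 1.7 28.8] tcp [-0.8 -6. ]
```

```bash
python3 -m handwheel '[0,0,0,0.0034,0.0037,-0.02,0, 0,0,0,0,0,-0.04,0, 0,0,0,0,0,-0.04,0, 0,0,0,0,0,-0.03,0, 0,0,0,0,0,-0.02,0, 0,0,0,0,0,-0.006,0, 0,0,0,0,0,0,0, 0,0,0,0,0,0,0]'
python3 -c "from h import *; rep()"
```

```text
clock: 5.93
eef_pos: [474.0, 4.8, 28.0]
orientation: [2.369, 2.063, 0.001]
wrist_force: [0.1, 0.6, -0.8]
gripper_width: 26.1
gripper_force: 61.1
t 5.93 p [474.    4.8  28. ] yawY -7.92 tilt [0.0006 0.    ] J [ 0.23  0.43 -0.34  1.97  0.2   0.78 -0.36] F [ 0.13  0.59 -0.83] T [-0.022  0.017 -0.016] w 26.1 61.1
```

```bash
python3 -m handwheel '[0,0,0,0,-0.004,-0.003,0, 0,0,0,0,0,-0.003,0, 0,0,0,0,0,-0.001,0, 0,0,0,0,0,-0.001,0, 0,0,0,0,0,0,0, 0,0,0,0,0,0,0, 0,0,0,0,0,0,0, 0,0,0,0,0,0,0]'
python3 -c "from h import *; rep()"
```

```text
clock: 6.6
eef_pos: [473.7, 3.6, 25.5]
orientation: [2.369, 2.063, 0.0]
wrist_force: [-1.6, -0.4, -0.3]
gripper_width: 26.2
gripper_force: 61.2
t 6.6 p [473.7   3.6  25.5] yawY -7.92 tilt [ 0.0002 -0.0001] J [ 0.23  0.43 -0.34  1.97  0.2   0.77 -0.36] F [-1.61 -0.4  -0.35] T [-0.     0.045  0.018] w 26.2 61.2
```

```bash
python3 -m handwheel '[0,0,0,0,0,-0.002,0, 0,0,0,0,0,0,0, 0,0,0,0,0,0,0.5, 0,0,0,0,0,0,0.7, 0,0,0,0,0,0,0.7, 0,0,0,0,0,0,0.7, 0,0,0,0,0,0.03,0.7, 0,0,0,0,0,0.05,0.7]'
python3 -m handwheel '[0,0,0,0,0,0.08,0.7, 0,0,0,0,0,0.1,0.7, 0,0,0,0,0,0.1,0.7, 0,0,0,-0.08,-0.09,0.06,0.7, 0,0,0.07,-0.09,-0.09,0,0.7, 0,0,0.07,-0.09,-0.09,0,0.7, 0,0,0.07,-0.09,-0.09,0,0.7, 0,0,0.07,-0.09,-0.09,0,0.7]'
python3 - <<'E'
from h import *
rep()
t=cam("top");s=cam("scene")
m=np.zeros((600,800,3),np.uint8)
m[:360]=cv2.resize(t[0][200:290,160:360],(800,360),interpolation=cv2.INTER_CUBIC)
m[360:,:500]=cv2.resize(s[0][240:336,190:390],(500,240),interpolation=cv2.INTER_CUBIC)
m[360:,500:]=cv2.resize(t[0][205:265,175:250],(300,240),interpolation=cv2.INTER_CUBIC)
cv2.imwrite("pics/m4.png",m)
E
```

```text
clock: 7.27
eef_pos: [472.0, 3.5, 48.0]
orientation: [-2.367, -2.061, 0.005]
wrist_force: [0.1, -0.5, -0.1]
gripper_width: 60.0
gripper_force: 0.0
clock: 7.93
eef_pos: [351.6, -122.1, 151.6]
orientation: [1.911, 2.492, -0.0]
wrist_force: [-0.3, -0.4, 0.0]
gripper_width: 59.9
gripper_force: 0.0
t 7.93 p [ 351.6 -122.1  151.6] yawY 15.02 tilt [ 0.0009 -0.0009] J [ 0.58  0.04 -0.3   2.08  0.02  1.02  0.54] F [-0.3  -0.36  0.  ] T [-0.065  0.047 -0.028] w 59.9 0.0
```

View pics/m4.png

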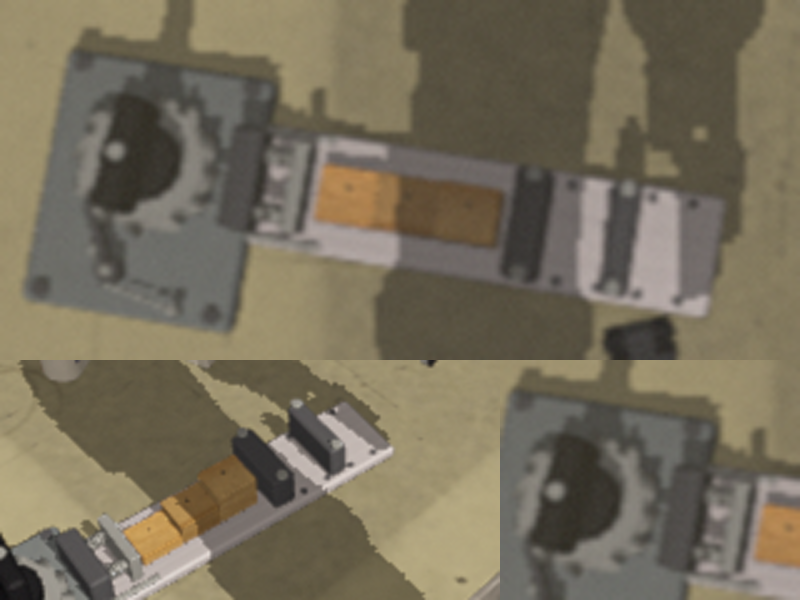

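The block lies on the bed between the pad and the stop. I'll measure its pose from the holes at (349,188) and (474,207) in the mosaic.

```bash
python3 - <<'E'
from h import *
t=cam("top");s=cam("scene")
bp=np.array([474.2,7.9]);u=np.array([.1378,.9905]); v=np.array([.9905,-.1378])
def bed(w): d=w[:2]-bp; return np.round([d@v,d@u],1)
f=lambda x,y:((x+.5)/4-.5+160,(y+.5)/4-.5+200)
g=lambda x,y:((x+.5)/2.5-.5+190,(y-360+.5)/2.5-.5+240)
print("low hole",bed(ray(t,f(349,188),20)),bed(ray(s,g(150,531),20)),"mid",bed(ray(t,f(408,199),28)),bed(ray(s,g(187,500),28)),"tall",bed(ray(t,f(474,207),36)),bed(ray(s,g(226,469),36)))
print("low end foot",bed(ray(t,f(318,192),10)),"tall end top",bed(ray(t,f(500,223),36)))
E
```

```text
low hole [ 3.8 29.6] [ 1.2 30.3] mid [ 2.8 -0.7] [ 3.2 -0.4] tall [  3.8 -33.5] [  4.5 -32.9]
low end foot [ 0.  45.9] tall end top [ -1.7 -47. ]
```

```bash
python3 -m handwheel '[0,0,0.062,0.0388,0.0713,-0.006,0.7, 0,0,0.062,0.0388,0.0713,-0.006,0.7, 0,0,0.062,0.0388,0.0713,-0.006,0.7, 0,0,0.062,0.0388,0.0713,-0.006,0.7, 0,0,0.062,0.0388,0.0713,-0.006,0.7, 0,0,0.062,0.0388,0.0713,-0.006,0.7, 0,0,0.062,0.0388,0.0713,-0.006,0.7, 0,0,0.062,0.0388,0.0713,-0.006,0.7]'
python3 -m handwheel '[0,0,0.062,0.0388,0.0713,-0.006,0.7, 0,0,0.062,0.0388,0.0713,-0.006,0.7, 0,0,0.062,0.0388,0.0713,-0.006,0.7, 0,0,0.062,0.0388,0.0713,-0.004,0.7, 0,0,0,0,0,0,0.7, 0,0,0,0,0,0,0.7, 0,0,0,0,0,0,0.7, 0,0,0,0,0,0,0.7]'
python3 -c "from h import *; rep()"
```

```text
clock: 8.8
eef_pos: [447.1, 53.4, 136.8]
orientation: [0.819, 3.032, 0.003]
wrist_force: [-0.5, -0.1, 0.8]
gripper_width: 59.8
gripper_force: 0.0
clock: 9.47
eef_pos: [492.3, 135.0, 129.8]
orientation: [-0.23, -3.133, 0.001]
wrist_force: [0.2, -0.5, 0.1]
gripper_width: 60.1
gripper_force: 0.0
t 9.47 p [492.3 135.  129.8] yawY 81.61 tilt [-0.0003 -0.0009] J [ 0.18  0.39 -0.62  1.77  0.26  1.07  0.9 ] F [ 0.16 -0.5   0.14] T [ 0.003 -0.041  0.058] w 60.1 0.0
```

```bash
python3 -m handwheel '[0,0,0,-0.003,-0.001,-0.04,0.7, 0,0,0,0,0,-0.06,0.7, 0,0,0,0,0,-0.06,0.7, 0,0,0,0,0,-0.05,0.7, 0,0,0,0,0,-0.023,0.7, 0,0,0,0,0,-0.01,0.7, 0,0,0,0,0,0,0.6, 0,0,0,0,0,0,0.4]'
python3 -c "from h import *; rep()"
python3 -m handwheel '[0,0,0,0,0,0,0.3, 0,0,0,0,0,0,0, 0,0,0,0,0,0,0, 0,0,0,0,0,0,0, 0,0,0,0,0,0,0, 0,0,0,0,0,0,0, 0,0,0,0,0,0,0, 0,0,0,0,0,0,0]'
python3 -c "from h import *; rep()"
```

```text
clock: 10.13
eef_pos: [492.3, 135.2, 57.8]
orientation: [0.229, 3.132, 0.0]
wrist_force: [0.7, -0.0, 0.8]
gripper_width: 40.6
gripper_force: 0.0
t 10.13 p [492.3 135.2  57.8] yawY 81.65 tilt [ 0.0016 -0.    ] J [ 0.14  0.48 -0.58  1.84  0.33  0.91  0.84] F [ 0.68 -0.01  0.85] T [ 0.013 -0.004 -0.006] w 40.6 0.0
clock: 10.8
eef_pos: [492.6, 135.1, 58.0]
orientation: [0.228, 3.131, -0.001]
wrist_force: [-0.2, -1.9, 6.3]
gripper_width: 13.3
gripper_force: 60.0
t 10.8 p [492.6 135.1  58. ] yawY 81.69 tilt [ 0.0023 -0.0007] J [ 0.14  0.48 -0.58  1.84  0.33  0.91  0.84] F [-0.15 -1.93  6.29] T [-0.269  0.004  0.049] w 13.3 60.0
```

```bash
cat >> h.py <<'E'
def tq(n=3):
    from scipy.spatial.transform import Rotation as Ro
    T=[];A=[];F=[]
    for i in range(n):
        s=ctrl.state(); M=Ro.from_rotvec(s["orientation"]).as_matrix()
        T.append(s["wrist_torque"][2]);F.append(s["wrist_force"]);A.append((np.radians(81.69)-np.arctan2(M[1,1],M[0,1])+1)%(2*np.pi)-1)
        if i<n-1: ctrl.camera("top")
    print("t %.2f turned %.3f Tz %.3f +-%.3f F %s"%(s["clock"],np.mean(A),np.mean(T),np.std(T),np.mean(F,0).round(1)))
E
python3 -c "from h import *; tq()"
for i in 1; do python3 -m handwheel '[0,0,-0.016,0,0,0,0, 0,0,-0.016,0,0,0,0, 0,0,-0.016,0,0,0,0, 0,0,-0.016,0,0,0,0, 0,0,0,0,0,0,0, 0,0,0,0,0,0,0, 0,0,0,0,0,0,0, 0,0,0,0,0,0,0]' >/dev/null; done; python3 -c "from h import *; tq()"
python3 -m handwheel '[0,0,-0.016,0,0,0,0, 0,0,-0.016,0,0,0,0, 0,0,-0.016,0,0,0,0, 0,0,-0.016,0,0,0,0, 0,0,0,0,0,0,0, 0,0,0,0,0,0,0, 0,0,0,0,0,0,0, 0,0,0,0,0,0,0]' >/dev/null; python3 -c "from h import *; tq()"
python3 -m handwheel '[0,0,-0.016,0,0,0,0, 0,0,-0.016,0,0,0,0, 0,0,-0.016,0,0,0,0, 0,0,-0.016,0,0,0,0, 0,0,0,0,0,0,0, 0,0,0,0,0,0,0, 0,0,0,0,0,0,0, 0,0,0,0,0,0,0]' >/dev/null; python3 -c "from h import *; tq()"
python3 -m handwheel '[0,0,-0.016,0,0,0,0, 0,0,-0.016,0,0,0,0, 0,0,-0.016,0,0,0,0, 0,0,-0.016,0,0,0,0, 0,0,0,0,0,0,0, 0,0,0,0,0,0,0, 0,0,0,0,0,0,0, 0,0,0,0,0,0,0]' >/dev/null; python3 -c "from h import *; tq()"
```

```text
t 10.90 turned 0.000 Tz 0.049 +-0.009 F [-0.2 -1.5  6.1]
t 11.67 turned 0.101 Tz 0.011 +-0.043 F [-0.3 -1.5  5.6]
t 12.43 turned 0.202 Tz 0.000 +-0.038 F [-0.7 -2.3  6.2]
t 13.20 turned 0.302 Tz -0.013 +-0.041 F [-0.6 -1.9  6.6]
t 13.97 turned 0.403 Tz 0.026 +-0.036 F [-1.2 -2.4  7.1]
```

```bash
sed -i 's/n=3/n=6/; s/T=\[\];A/E=[];T=[];A/; s/T.append(s\["wrist_torque"\]\[2\])/E.append(s["effort"][6]);&/; s/F %s"%(/F %s E7 %.3f"%(/; s/np.mean(F,0).round(1)))/np.mean(F,0).round(1),np.mean(E)))/' h.py
python3 -c "from h import *; tq()"
python3 -m handwheel '[0,0,-0.016,0,0,0,0, 0,0,-0.016,0,0,0,0, 0,0,-0.016,0,0,0,0, 0,0,-0.016,0,0,0,0, 0,0,0,0,0,0,0, 0,0,0,0,0,0,0, 0,0,0,0,0,0,0, 0,0,0,0,0,0,0]' >/dev/null; python3 -c "from h import *; tq()"
python3 -m handwheel '[0,0,-0.016,0,0,0,0, 0,0,-0.016,0,0,0,0, 0,0,-0.016,0,0,0,0, 0,0,-0.016,0,0,0,0, 0,0,0,0,0,0,0, 0,0,0,0,0,0,0, 0,0,0,0,0,0,0, 0,0,0,0,0,0,0]' >/dev/null; python3 -c "from h import *; tq()"
python3 -m handwheel '[0,0,-0.016,0,0,0,0, 0,0,-0.016,0,0,0,0, 0,0,-0.016,0,0,0,0, 0,0,-0.016,0,0,0,0, 0,0,0,0,0,0,0, 0,0,0,0,0,0,0, 0,0,0,0,0,0,0, 0,0,0,0,0,0,0]' >/dev/null; python3 -c "from h import *; tq()"
```

```text
t 14.22 turned 0.403 Tz 0.033 +-0.025 F [-0.8 -2.3  6.5] E7 -0.040
t 15.13 turned 0.503 Tz -0.011 +-0.013 F [-1.3 -2.2  6.9] E7 0.017
t 16.05 turned 0.604 Tz 0.029 +-0.009 F [-1.8 -2.8  7. ] E7 -0.030
t 16.97 turned 0.705 Tz -0.012 +-0.021 F [-1.5 -2.9  7.7] E7 0.009
```

```bash
python3 - <<'E'
from h import *
s=cam("scene")
m=cv2.resize(s[0][250:370,150:310],(800,600),interpolation=cv2.INTER_CUBIC)
cv2.imwrite("pics/m5.png",cv2.convertScaleAbs(m,alpha=1.5,beta=10))
cv2.imwrite("pics/s5.png",s[0])
E
```

```text
(no output)
```

View pics/m5.png

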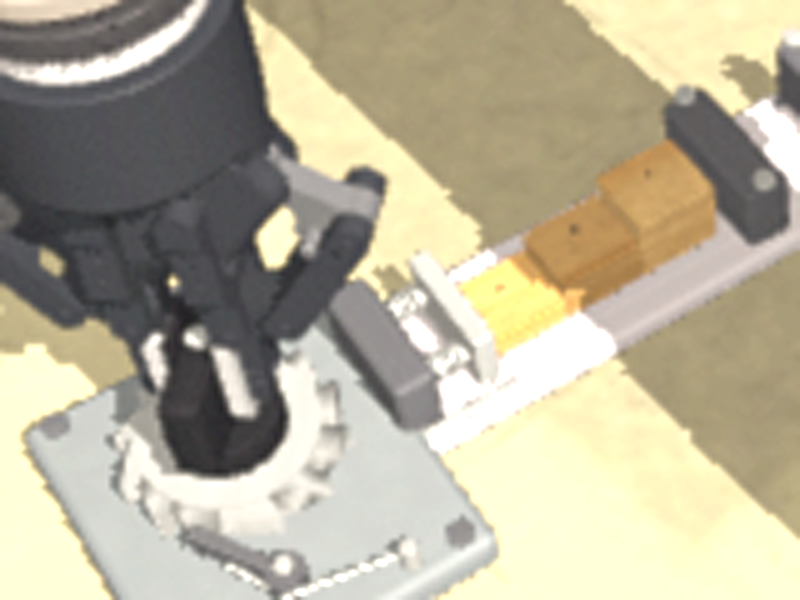

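```bash
python3 - <<'E'
from h import *
s=cam("scene")
bp=np.array([474.2,7.9]);u=np.array([.1378,.9905]); v=np.array([.9905,-.1378])
def bed(w): d=w[:2]-bp; return np.round([d@v,d@u],1)
f=lambda x,y:((x+.5)/5-.5+150,(y+.5)/5-.5+250)
for n,p,z in(("low",(500,287),20),("mid",(575,230),28),("tall",(648,174),36),("stopfoot near",(757,242),10),("stop top far",(667,105),38),("pad top face far",(425,255),35),("pad top face near",(495,345),35),("jaw top near",(437,400),35)): print(n,bed(ray(s,f(*p),z)))
tq()
E
```

```text
low [ 3.3 29.3]
mid [ 3.3 -0.6]
tall [  3.4 -30.3]
stopfoot near [-24.7 -54.4]
stop top far [ 24.4 -51.6]
pad top face far [18.2 47. ]
pad top face near [-27.2  46.7]
jaw top near [-34.8  71.9]
t 17.32 turned 0.704 Tz -0.009 +-0.029 F [-1.7 -3.   7.2] E7 0.008
```

```bash
python3 - <<'E'
from h import *
a=cv2.imread("pics/scene0.png");b=cv2.imread("pics/s5.png");c=cam("scene")
U=lambda i:cv2.resize(i,None,fx=4,fy=4,interpolation=cv2.INTER_CUBIC)
x,y,w,h=229,298,20,30
r=cv2.matchTemplate(U(a[y-14:y+h+14,x-14:x+w+14]),U(b[y:y+h,x:x+w]),cv2.TM_CCOEFF_NORMED)
_,m,_,l=cv2.minMaxLoc(r); d=np.array(l)/4-14; print("pad in scene0 vs s5",m,d)
bp=np.array([474.2,7.9]);u=np.array([.1378,.9905])
p=[*(bp+47*u),25]; q=[*(bp+53*u),25]; print("px per 6 mm",proj(c,q)-proj(c,p))
E
```

```text
pad in scene0 vs s5 0.8496978878974915 [-2.75  1.5 ]
px per 6 mm [-3.22739192  1.75238269]
```

```bash
sed -i 's/n=6/n=5/' h.py
python3 -m handwheel '[0,0,-0.016,0,0,0,0, 0,0,-0.016,0,0,0,0, 0,0,-0.016,0,0,0,0, 0,0,-0.016,0,0,0,0, 0,0,0,0,0,0,0, 0,0,0,0,0,0,0, 0,0,0,0,0,0,0, 0,0,0,0,0,0,0]' >/dev/null; python3 -c "from h import *; tq()"
python3 -m handwheel '[0,0,-0.016,0,0,0,0, 0,0,-0.016,0,0,0,0, 0,0,-0.016,0,0,0,0, 0,0,-0.016,0,0,0,0, 0,0,0,0,0,0,0, 0,0,0,0,0,0,0, 0,0,0,0,0,0,0, 0,0,0,0,0,0,0]' >/dev/null; python3 -c "from h import *; tq()"
python3 -m handwheel '[0,0,-0.016,0,0,0,0, 0,0,-0.016,0,0,0,0, 0,0,-0.016,0,0,0,0, 0,0,-0.016,0,0,0,0, 0,0,0,0,0,0,0, 0,0,0,0,0,0,0, 0,0,0,0,0,0,0, 0,0,0,0,0,0,0]' >/dev/null; python3 -c "from h import *; tq()"
python3 -m handwheel '[0,0,-0.016,0,0,0,0, 0,0,-0.016,0,0,0,0, 0,0,-0.016,0,0,0,0, 0,0,-0.016,0,0,0,0, 0,0,0,0,0,0,0, 0,0,0,0,0,0,0, 0,0,0,0,0,0,0, 0,0,0,0,0,0,0]' >/dev/null; python3 -c "from h import *; tq()"
```

```text
t 18.23 turned 0.805 Tz 0.020 +-0.027 F [-1.6 -3.   8. ] E7 -0.032
t 19.10 turned 0.905 Tz 0.046 +-0.019 F [-2.3 -2.9  8.3] E7 -0.042
t 19.97 turned 1.006 Tz -0.021 +-0.028 F [-2.3 -3.   9. ] E7 0.008
t 20.83 turned 1.107 Tz 0.001 +-0.037 F [-2.8 -3.3  8.8] E7 -0.006
```

```bash
sed -i 's/ctrl.camera("top")/cv2.imwrite("pics\/s_%d.png"%round(100*s["clock"]),ctrl.camera("scene")["image"])/' h.py
python3 -m handwheel '[0,0,-0.016,0,0,0,0, 0,0,-0.016,0,0,0,0, 0,0,-0.016,0,0,0,0, 0,0,-0.016,0,0,0,0, 0,0,0,0,0,0,0, 0,0,0,0,0,0,0, 0,0,0,0,0,0,0, 0,0,0,0,0,0,0]' >/dev/null; python3 -c "from h import *; tq()"
python3 -m handwheel '[0,0,-0.016,0,0,0,0, 0,0,-0.016,0,0,0,0, 0,0,-0.016,0,0,0,0, 0,0,-0.016,0,0,0,0, 0,0,0,0,0,0,0, 0,0,0,0,0,0,0, 0,0,0,0,0,0,0, 0,0,0,0,0,0,0]' >/dev/null; python3 -c "from h import *; tq()"
python3 -m handwheel '[0,0,-0.016,0,0,0,0, 0,0,-0.016,0,0,0,0, 0,0,-0.016,0,0,0,0, 0,0,-0.016,0,0,0,0, 0,0,0,0,0,0,0, 0,0,0,0,0,0,0, 0,0,0,0,0,0,0, 0,0,0,0,0,0,0]' >/dev/null; python3 -c "from h import *; tq()"
python3 -m handwheel '[0,0,-0.016,0,0,0,0, 0,0,-0.016,0,0,0,0, 0,0,-0.016,0,0,0,0, 0,0,-0.016,0,0,0,0, 0,0,0,0,0,0,0, 0,0,0,0,0,0,0, 0,0,0,0,0,0,0, 0,0,0,0,0,0,0]' >/dev/null; python3 -c "from h import *; tq()"; ls pics
```

```text
t 21.70 turned 1.207 Tz 0.006 +-0.032 F [-2.8 -3.4  9.2] E7 -0.003
t 22.57 turned 1.307 Tz 0.088 +-0.023 F [-3.2 -3.9 10.6] E7 -0.116
t 23.43 turned 1.408 Tz 0.130 +-0.025 F [-3.5 -3.5  9.4] E7 -0.126
t 24.30 turned 1.510 Tz -0.233 +-0.053 F [-3.9 -3.2 10.3] E7 0.228
m0.png
m1.png
m2.png
m3.png
m4.png
m5.png
s5.png
s_2150.png
s_2155.png
s_2160.png
s_2165.png
s_2237.png
s_2242.png
s_2247.png
s_2252.png
s_2323.png
s_2328.png
s_2333.png
s_2338.png
s_2410.png
s_2415.png
s_2420.png
s_2425.png
scene0.png
top0.png
```

```bash

python3 -m handwheel '[0,0,-0.016,0,0,0,0, 0,0,-0.016,0,0,0,0, 0,0,-0.016,0,0,0,0, 0,0,-0.016,0,0,0,0, 0,0,0,0,0,0,0, 0,0,0,0,0,0,0, 0,0,0,0,0,0,0, 0,0,0,0,0,0,0]' >/dev/null; python3 -c "from h import *; tq()"
python3 -m handwheel '[0,0,-0.016,0,0,0,0, 0,0,-0.016,0,0,0,0, 0,0,-0.016,0,0,0,0, 0,0,-0.016,0,0,0,0, 0,0,0,0,0,0,0, 0,0,0,0,0,0,0, 0,0,0,0,0,0,0, 0,0,0,0,0,0,0]' >/dev/null; python3 -c "from h import *; tq()"
python3 - <<'E'
from h import *
s=cam("scene")
m=cv2.resize(s[0][250:370,150:310],(800,600),interpolation=cv2.INTER_CUBIC)
cv2.imwrite("pics/m6.png",cv2.convertScaleAbs(m,alpha=1.5,beta=10))
E
```

```text
t 25.17 turned 1.609 Tz 0.100 +-0.029 F [-4.4 -3.5 10.8] E7 -0.083
t 26.03 turned 1.709 Tz 0.088 +-0.025 F [-4.2 -3.4 10.7] E7 -0.099
```

View pics/m6.png

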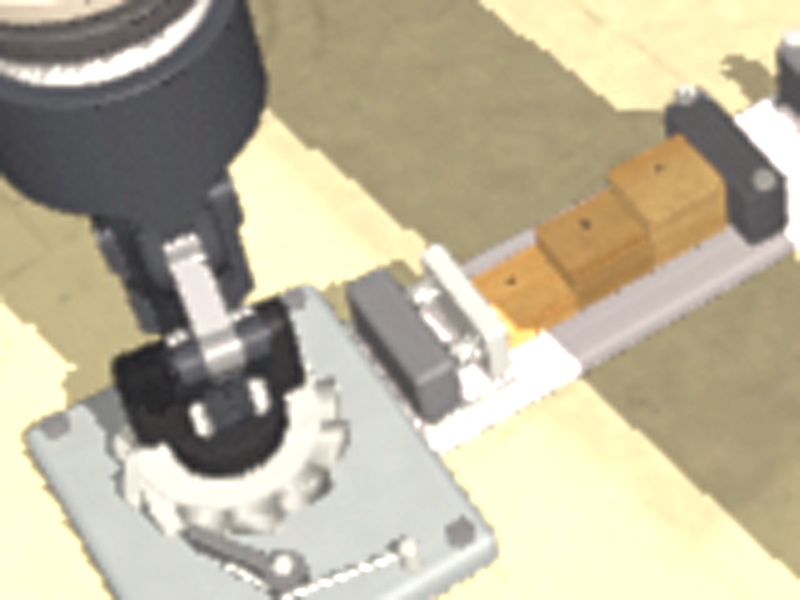

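The block has slid about 4 mm and now stands between the pad and the stop. Torque just after the third click is up about 0.09 N m on the tooth before, so it came tight between clicks 2 and 3. The two clicks still wanted are therefore clicks 3 (already passed) and 4.

```bash

python3 -m handwheel '[0,0,-0.016,0,0,0,0, 0,0,-0.016,0,0,0,0, 0,0,-0.016,0,0,0,0, 0,0,-0.016,0,0,0,0, 0,0,-0.016,0,0,0,0, 0,0,-0.016,0,0,0,0, 0,0,0,0,0,0,0, 0,0,0,0,0,0,0]' >/dev/null; python3 -c "from h import *; tq()"
python3 -m handwheel '[0,0,-0.016,0,0,0,0, 0,0,-0.016,0,0,0,0, 0,0,-0.016,0,0,0,0, 0,0,0,0,0,0,0, 0,0,0,0,0,0,0, 0,0,0,0,0,0,0, 0,0,0,0,0,0,0, 0,0,0,0,0,0,0]' >/dev/null; python3 -c "from h import *; tq()"
python3 -m handwheel '[0,0,-0.016,0,0,0,0, 0,0,-0.016,0,0,0,0, 0,0,0,0,0,0,0, 0,0,0,0,0,0,0, 0,0,0,0,0,0,0, 0,0,0,0,0,0,0, 0,0,0,0,0,0,0, 0,0,0,0,0,0,0]' >/dev/null; python3 -c "from h import *; tq()"
python3 -m handwheel '[0,0,-0.016,0,0,0,0, 0,0,-0.016,0,0,0,0, 0,0,0,0,0,0,0, 0,0,0,0,0,0,0, 0,0,0,0,0,0,0, 0,0,0,0,0,0,0, 0,0,0,0,0,0,0, 0,0,0,0,0,0,0]' >/dev/null; python3 -c "from h import *; tq()"
```

```text
t 26.95 turned 1.860 Tz 0.126 +-0.027 F [-5.2 -3.6 11.4] E7 -0.142
t 27.82 turned 1.935 Tz 0.169 +-0.022 F [-4.7 -3.5 10.4] E7 -0.160
t 28.68 turned 1.985 Tz 0.158 +-0.015 F [-5.1 -3.4 10.5] E7 -0.155
t 29.55 turned 2.037 Tz -0.150 +-0.018 F [-5.1 -3.  11.1] E7 0.163
```

Click 4 shows up at 2.037, with the same drop in torque as click 3. I'll go 0.075 rad further to make sure the pawl has seated, then let go.

```bash

python3 -m handwheel '[0,0,-0.016,0,0,0,0, 0,0,-0.016,0,0,0,0, 0,0,-0.016,0,0,0,0, 0,0,0,0,0,0,0, 0,0,0,0,0,0,0, 0,0,0,0,0,0,0, 0,0,0,0,0,0,0, 0,0,0,0,0,0,0]' >/dev/null; python3 -c "from h import *; tq()"
```

```text
t 30.42 turned 2.111 Tz 0.125 +-0.020 F [-5.4 -3.2 11.7] E7 -0.116
```

```bash

python3 -m handwheel '[0,0,0.012,0,0,0,0, 0,0,0.012,0,0,0,0, 0,0,0,0,0,0,0, 0,0,0,0,0,0,0.25, 0,0,0,0,0,0,0.4, 0,0,0,0,0,0,0.5, 0,0,0,0,0,0,0.5, 0,0,0,0,0,0,0.5]'
python3 -c "from h import *; rep()"
```

```text
clock: 31.08
eef_pos: [491.6, 135.4, 56.7]
orientation: [-2.812, -1.399, 0.001]
wrist_force: [-1.0, 0.0, -0.3]
gripper_width: 42.6
gripper_force: 0.0
t 31.08 p [491.6 135.4  56.7] yawY -37.1 tilt [-0.0006  0.0001] J [-0.22  0.42 -0.11  1.86  0.06  0.87 -1.  ] F [-0.97  0.   -0.27] T [0.052 0.017 0.041] w 42.6 0.0
```

Released cleanly. I'll lift away and look.

```bash

python3 -m handwheel '[0,0,0,0,0,0.04,0.5, 0,0,0,0,0,0.07,0.5, 0,0,0,0,0,0.1,0.5, 0,0,0,0,0,0.1,0.5, 0,0,0,0,0,0.06,0.5, 0,0,0,-0.07,0,0.02,0.5, 0,0,0,-0.09,0.03,0,0.5, 0,0,0,-0.09,0.03,0,0.5]'
python3 -m handwheel '[0,0,0,-0.07,0.07,0,0.5, 0,0,0,-0.05,0.08,0,0.5, 0,0,0,0,0.08,0,0.5, 0,0,0,0,0.08,0,0.5, 0,0,0,0,0.08,0,0.5, 0,0,0,0,0.04,0,0.5, 0,0,0,0,0,0,0.5, 0,0,0,0,0,0,0.5]'
python3 - <<'E'
from h import *
rep()
t=cam("top");s=cam("scene")
m=np.zeros((600,800,3),np.uint8)
m[:300,:]=cv2.resize(t[0][205:280,160:360],(800,300),interpolation=cv2.INTER_CUBIC)
m[300:,:500]=cv2.resize(s[0][255:375,150:350],(500,300),interpolation=cv2.INTER_CUBIC)
m[300:,500:]=cv2.resize(t[0][205:265,165:225],(300,300),interpolation=cv2.INTER_CUBIC)
cv2.imwrite("pics/m7.png",cv2.convertScaleAbs(m,alpha=1.4,beta=10))
E
```

```text
clock: 31.75
eef_pos: [416.7, 153.1, 174.6]
orientation: [2.814, 1.396, 0.002]
wrist_force: [-0.7, 0.6, -0.0]
gripper_width: 42.4
gripper_force: 0.0
clock: 32.42
eef_pos: [380.5, 281.7, 173.6]
orientation: [2.812, 1.4, -0.002]
wrist_force: [-0.1, -0.7, 0.2]
gripper_width: 42.6
gripper_force: 0.0
t 32.42 p [380.5 281.7 173.6] yawY -37.06 tilt [-0.001  -0.0014] J [-0.46  0.22 -0.26  1.81  0.06  1.12 -1.38] F [-0.06 -0.74  0.17] T [ 0.004 -0.037  0.057] w 42.6 0.0
```

View pics/m7.png

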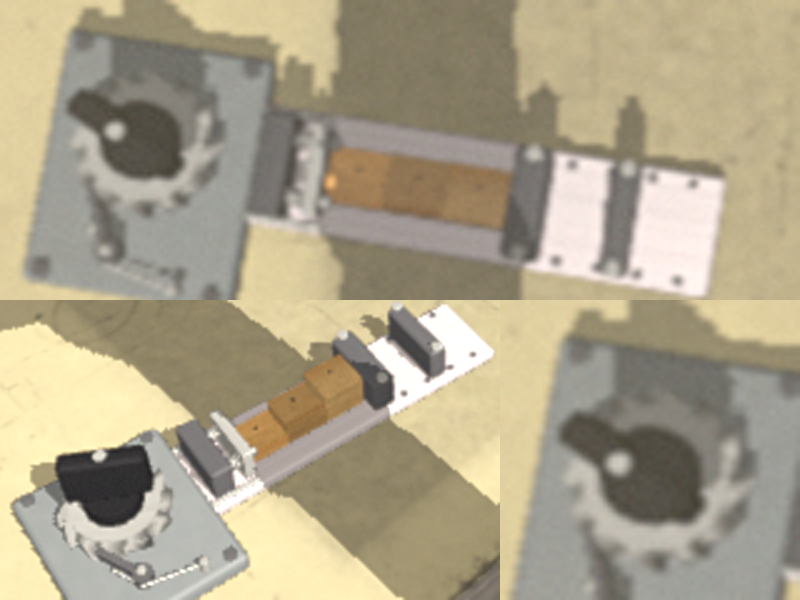

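The block sits square between pad and stop, and the knob bar is at about 120° of turn, which is the fourth catch. The robot is clear of everything, so I'm handing in.

```bash
python3 -c "from plant import ctrl; print(ctrl.close_job())"
```

```text
the job is handed in; nothing more can be done
None
```

The block lies square in the clamp; it came tight between clicks 2 and 3, I turned on through clicks 3 and 4, let go with the pawl holding, and handed the job in with the robot clear at about 32.5 s.

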